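# Snap the dust cap onto the spindle bearing block

## Task

One of the two blue bearing blocks still shows its bare steel stud. Pick up the loose orange dust cap, set it over that stud and press it straight down until it clicks, then keep pressing past the click until its rim sits fully home on the block all round. Finish while still holding it pressed home: do not let go or ease off, and leave the spectacles, the sanding block and the tin where they are.

Things in the scene. Friction and masses are not known exactly. Their poses are not given: they have to be found in the camera images.
- cap_knob (a point): Loose orange plastic dust cap, round, 48 mm across, 47.5 mm high, about 50 g, standing mouth down on the bench. This point is the centre of its round grip knob, 36 mm above its rim; the knob is 24 mm across (22 mm at its root) and runs from 24.5 to 47.5 mm above the rim. The skirt below is 47 mm wide; its flat top, 24.5 mm above the rim, can be pushed on too. z up along the cap's axis.
- cap_mouth (a point): Centre of the cap's mouth, in the plane of its bottom rim (48 mm across). The bore is 28 mm across through a 4 mm thick lip at the mouth; above the lip it widens to 35 mm, and it is 19.5 mm deep in all. z up along the cap's axis.
- seat (a point): On the open block: centre of the flat shoulder (top of the 60 mm wide blue boss, 40 mm above the bench) on which the cap's rim must sit; cap_mouth coincides with this point when the cap is home. z up. The block is fixed to the bench; its blue foot is 100 x 76 x 12 mm along this frame's x and y.
- stud_top (a point): Centre of the top face of the open block's bare steel stud, 18 mm above the shoulder, 58 mm above the bench. The stud is 26 mm across, greased, its top 5 mm tapered to 17 mm across.
- detents (a point): Point on the stud's axis level with its four sprung brass detent balls, 9.5 mm above the shoulder; they stick 3 mm out of the stud. The cap's lip meets them with its rim about 13.5 mm above the shoulder and needs about 12 to 18 N to go over them; with the rim about 9 mm above the shoulder the force drops, and at about 5 mm the balls snap out over the lip and pull the cap down some more.
- wiper (a joint): Travel (m) of the sprung black wiper ring round the foot of the stud, 41 mm across: 0 when up, standing 4 mm above the shoulder; it is pushed down by the cap's rim and reads about 0.004 when the cap is home. It pushes back with about 2 N at first and 8 N at home. A cap that has clicked but is no longer pressed rides up on it, to 2 or 3 mm above the shoulder.
- fitted_knob (a point): The other blue block, alike and fixed to the bench, already has its orange cap on and needs nothing: this is the centre of that cap's knob, 76 mm above the bench; the knob's top is 87.5 mm above the bench.
- glasses: Brown folded spectacles, 45 x 130 x 14 mm, long side along their y, loose on the bench; origin at the centre of the underside. To be left alone.
- sander: Brown cork sanding block with a dark underside, 46 x 76 x 26 mm, long side along its y, loose on the bench; origin at the centre of the underside. To be left alone.
- tin: Round tin with dark green lid, 67 mm across, 32 mm high, loose on the bench; origin at the centre of the underside. To be left alone.
Mind the look-alikes: they are no part of the job. Several things look just like the part that bears cap_knob: the one meant starts nearest to the robot's base.

How it is judged:
By the outcome, as a careful person would: the job done as asked, in the order asked, and still so for the second after the job is handed in, while the arm keeps its last pose, push and grip.
It also fails if it takes over 43 s, if anything falls off the work surface, if the arm or the gripper's body presses on something with over 40 N, if the wrist force passes 120 N, or if a joint passes its speed limit or range.

## Robot

A 7-joint arm with a two-finger parallel gripper is mounted at the origin on a cart in front of the work surface, level with it; the furniture and walls round the work are solid. World frame = base frame: x ahead of the robot, y to its left, z up, the work surface at z = 0. Lengths are in m, angles in rad, forces in N, time in s.
With the tool pointing down it reaches from about 0.425 to 0.875 m from the base axis. Payload 4.7 kg.
Tool frame: the origin (TCP) lies at the very end of the fingers, on their centre line; the grasp point (between the pads) lies 19 mm behind it; z points along the fingers, y is the direction in which the jaws open and shut (so a half turn about z gives the same grasp; the last joint's range is limited). The gripper opens to 87 mm and grips with 3 to 60 N. Pads are 19 mm wide; open, the fingers measure 117 mm over their backs; the gripper's body (75 mm by 190 mm) begins 51 mm behind the grasp point.
Start: joints at [0.014, 0.321, -0.07, 1.45, 0.023, 1.371, -0.057], TCP at [0.65, -0, 0.223] pointing down, gripper open.
Joint ranges: [-2.86, 2.86], [-0.3, 2.09], [-1.38, 1.24], [0.06, 2.45], [-1.56, 4.7], [0.09, 2.05], [-2.69, 2.69]. Speed limits (rad/s): [2.57, 2.57, 3.14, 3.14, 3.14, 3.14, 3.14].

## Interface

Orientations are given as a unit quaternion [w, x, y, z].
In Python, from plant import r, cams gives the robot as it stands.
- The arm moves only by the tool send_rows, never from a script. Its argument "deltas" is a list that holds one entry, the list of rows, each a list of 5 numbers: the closure, from 0 (fully open) to 1 (shut), then the shift along the tool's x, y, z in cm, then the turn about the tool's z in degrees. A call has 1 to 12 rows; each row is the pose to reach, as a shift and turn from the pose commanded when the call began, along the tool's axes at that moment; what a row does not reach only later rows make up. A row lasts 1/8 s, in which the tool goes at most 62.5 mm and 10.7 degrees, less where a joint would pass 70% of its speed; a pose out of reach is approached as far as the arm can. A call with a gripper value outside its range is refused whole. The fingers move at their own pace and stop on an object; "newtons" is the grip in N (left out, the last holds). Time passes only in rows, so rows that repeat a pose let the fingers close. It gives the time, the measured TCP pose, the force and the opening at its end, in the units of the state.
- r.get_obs(): the state, without advancing time (a new reading comes with each control period).
- cams.get_image(name): name is "scene" or "side" or "wrist"; returns a dict with "pixels" (480x640x3 uint8, blue, green, red), "z_map" (480x640 float32, m along the optical axis (not along the pixel's ray), 0 where there is no reading), "intrinsics" (3x3 intrinsics, pixels), "R" (3x3) and "t" (3): a world point X has camera coordinates R X + t. Camera axes: x right, y down, z forward; pixel columns grow to the right and rows downward; lengths in m; the calibration is good to about 2 mm. A picture is of the moment at which its call begins.
- r.sign_off(): hands the job in, once; it reports no verdict.
The state is a dict: "time": time; "joints": joint angles; "qd": joint speeds; "joint_efforts": joint torques, N m; "eef_pos": TCP position; "tool_rot": TCP orientation; "force": force on the tool from outside, world axes, zero at the start; "ft_torque": the same for the moment, N m; "width": opening from 0.0 (shut) to 1.0 (fully open).
Only numpy, scipy, OpenCV 4.12 (cv2) and the standard library are available. Lean on these libraries where they do the work, as an engineer would, in place of code of your own. Each camera call takes 0.05 s, during which the arm holds its last target.

## Working session

There is one attempt and no reset: what is moved stays moved. The work goes in short steps, Python scripts to look and compute and a tool call to move; the robot and the scene stay as the last step left them, time stands still between calls to the robot, and variables do not carry over. Pictures are saved under pics/ and viewed, and the job is handed in when it is done.

Besides the shell and the picture viewer there is one more tool, called after "Request:" as name(argument=value, ...) on one line, values as JSON. send_rows: Moves the arm, as the interface text tells. Its arguments: {"type":"object","properties":{"deltas":{"type":"array","items":{"type":"array","items":{"type":"array","items":{"type":"number"}}}},"newtons":{"type":"number"}},"required":["deltas"]}

```bash
mkdir -p pics; ls
python3 - <<'E'
from plant import r,cams
import cv2,numpy as np,pickle
o=r.get_obs();print(o)
for n in ["scene","side","wrist"]:
    d=cams.get_image(n);cv2.imwrite(f"pics/{n}0.png",d["pixels"]);pickle.dump(d,open(f"{n}0.pkl","wb"))
    print(n,d["intrinsics"].tolist(),(-d["R"].T@d["t"]).round(3),d["R"][2].round(2))
E
```

```text
pics
{'time': 0.0, 'joints': array([ 0.0141114 ,  0.32182429, -0.07008709,  1.45170445,  0.02263572,
        1.37080896, -0.05690502]), 'qd': array([-5.37271995e-05,  4.24846974e-04, -3.78824825e-04, -6.77507085e-04,
        7.56770940e-04, -4.34279218e-04, -1.01624533e-03]), 'joint_efforts': array([-2.58547143e-04, -4.91284704e+01, -4.03903294e-01, -3.12526345e+01,
       -6.40594075e-02,  4.37659642e-02,  1.61017233e-04]), 'eef_pos': array([ 6.49427518e-01, -6.96121349e-05,  2.21445938e-01]), 'tool_rot': array([-6.42938103e-04,  7.07097897e-01,  7.07114988e-01, -7.38352075e-04]), 'force': array([ 0.11077541, -0.63091388,  0.55708053]), 'ft_torque': array([0.00042526, 0.00579679, 0.01820659]), 'width': 1.0005073339092498}
scene [[460.51691267199016, 0.0, 320.72537069023025], [0.0, 460.51691267199016, 240.805759337497], [0.0, 0.0, 1.0]] [0.147 0.339 0.718] [ 0.52 -0.41 -0.75]
side [[434.7071686954156, 0.0, 313.7839284631794], [0.0, 434.7071686954156, 239.2480420020076], [0.0, 0.0, 1.0]] [ 0.416 -0.702  0.563] [ 0.21  0.81 -0.54]
wrist [[394.30435949645596, 0.0, 321.2996874731939], [0.0, 394.30435949645596, 245.12773515234113], [0.0, 0.0, 1.0]] [0.651 0.071 0.383] [-0.   -0.26 -0.97]
```

View pics/scene0.png

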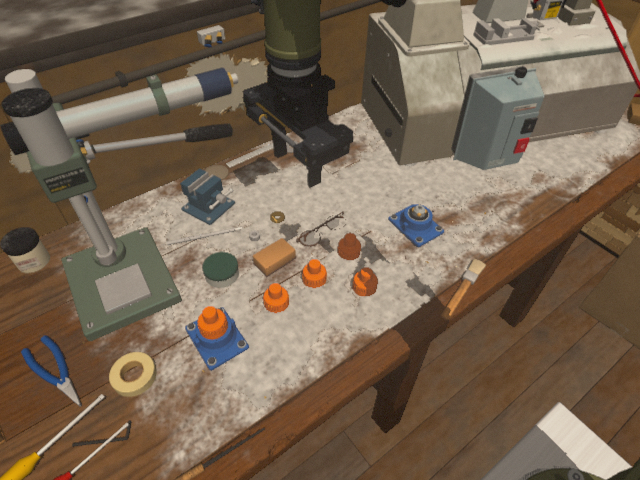

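View pics/side0.png

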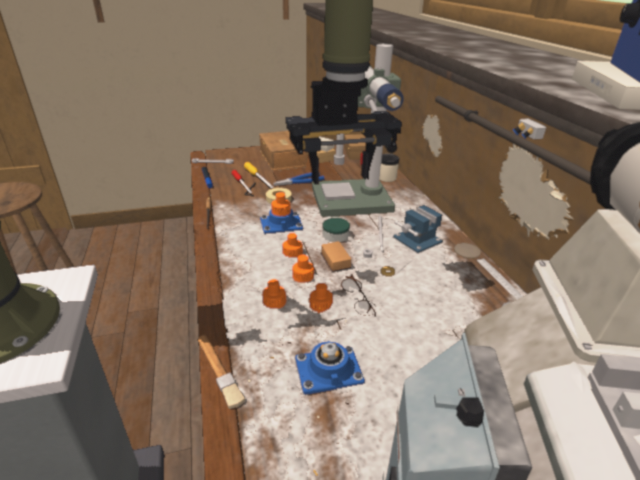

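View pics/wrist0.png

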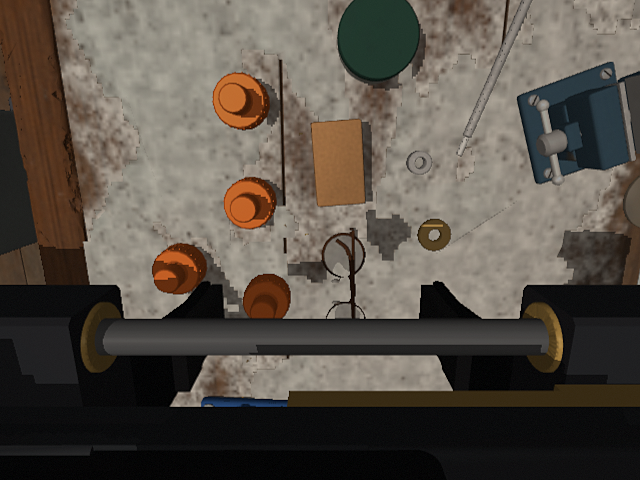

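The scene view shows four loose orange caps at about (276,298), (314,273), (348,246) and (365,282). The fitted cap is at (212,322) and the open block at (418,220). The wrist view has the four caps at (240,100), (248,203), (180,268) and (267,300). Next I'll locate them from the depth maps.

```bash
cat > h.py <<'E'
import numpy as np,cv2,pickle
def cloud(d):
    K=d["intrinsics"];z=d["z_map"];v,u=np.mgrid[:480,:640]
    P=np.stack([(u-K[0,2])/K[0,0]*z,(v-K[1,2])/K[1,1]*z,z],-1)
    return (P-d["t"])@d["R"]
def proj(d,X):
    c=d["R"]@np.array(X)+d["t"];p=d["intrinsics"]@c;return p[:2]/p[2]
def mask(d,lo,hi):
    return cv2.inRange(cv2.cvtColor(d["pixels"],cv2.COLOR_BGR2HSV),lo,hi)
def ray(d,u,v,h):
    K=d["intrinsics"];c=-d["R"].T@d["t"];w=d["R"].T@np.array([(u-K[0,2])/K[0,0],(v-K[1,2])/K[1,1],1])
    return c+w*(h-c[2])/w[2]
E
python3 - <<'E'
from h import *
for n in ["scene","side","wrist"]:
    d=pickle.load(open(n+"0.pkl","rb"));W=cloud(d)
    for nm,lo,hi in [("orange",(3,170,60),(16,255,255)),("blue",(100,150,60),(120,255,255))]:
        m=mask(d,lo,hi)
        k,L,S,C=cv2.connectedComponentsWithStats(m)
        for i in range(1,k):
            if S[i,4]<60: continue
            q=W[(L==i)&(d["z_map"]>0)]
            if q[:,0].max()<.3: continue
            top=np.percentile(q[:,2],98)
            t=q[abs(q[:,2]-top)<.004]
            mid=(t[:,:2].min(0)+t[:,:2].max(0))/2
            print(n,nm,S[i].tolist(),C[i].round(),"top",top.round(4),"mean",t[:,:2].mean(0).round(4),"mid",mid.round(4),"ext",np.ptp(t[:,:2],0).round(3),"|r|",np.hypot(*mid).round(3))
E
```

```text
scene orange [338, 234, 22, 26, 272] [349. 247.] top 0.0482 mean [ 0.5916 -0.0837] mid [ 0.5912 -0.0841] ext [0.02  0.019] |r| 0.597
scene orange [303, 260, 24, 28, 512] [314. 274.] top 0.048 mean [0.5788 0.0136] mid [0.5802 0.0133] ext [0.021 0.021] |r| 0.58
scene orange [353, 268, 24, 28, 438] [364. 282.] top 0.0482 mean [ 0.5058 -0.0518] mid [ 0.5067 -0.0529] ext [0.02  0.022] |r| 0.509
scene orange [263, 284, 26, 29, 565] [276. 298.] top 0.0481 mean [0.5751 0.1034] mid [0.576  0.1031] ext [0.022 0.022] |r| 0.585
scene orange [198, 307, 29, 32, 725] [212. 323.] top 0.088 mean [0.5731 0.2281] mid [0.5741 0.2279] ext [0.02  0.022] |r| 0.618
scene orange [0, 343, 10, 19, 87] [  4. 351.] top 0.0012 mean [0.7682 0.529 ] mid [0.7659 0.5276] ext [0.04  0.016] |r| 0.93
scene orange [16, 406, 19, 16, 77] [ 24. 413.] top 0.0012 mean [0.6379 0.5295] mid [0.6372 0.5279] ext [0.02  0.023] |r| 0.827
scene orange [192, 459, 61, 21, 377] [225. 472.] top 0.0016 mean [0.3788 0.3237] mid [0.3792 0.3265] ext [0.036 0.076] |r| 0.5
scene blue [22, 336, 45, 49, 575] [ 47. 363.] top 0.013 mean [0.6945 0.
[... 1030 characters left out ...]
 mid [0.5784 0.103 ] ext [0.023 0.023] |r| 0.588
wrist orange [224, 177, 52, 52, 2072] [249. 202.] top 0.048 mean [0.5824 0.013 ] mid [0.5823 0.0125] ext [0.023 0.023] |r| 0.582
wrist orange [28, 185, 15, 54, 213] [ 35. 213.] top 0.0009 mean [0.367  0.0005] mid [0.368  0.0016] ext [0.01  0.053] |r| 0.368
wrist orange [152, 243, 55, 51, 2103] [179. 269.] top 0.048 mean [ 0.5098 -0.0524] mid [ 0.5093 -0.0529] ext [0.023 0.023] |r| 0.512
wrist orange [243, 274, 47, 44, 1715] [266. 297.] top 0.0478 mean [ 0.5951 -0.0815] mid [ 0.5949 -0.0811] ext [0.023 0.017] |r| 0.6
wrist blue [201, 399, 86, 8, 450] [242. 403.] top 0.0126 mean [ 0.562  -0.2096] mid [ 0.5647 -0.2094] ext [0.093 0.007] |r| 0.602
```

The target is the cap at about (0.508, −0.054), range 0.51 m, the nearest of the four. The block is near (0.564, −0.25). I'll move the wrist camera so that both are in view.

Request:
send_rows(deltas=[[[0.4,-5,-3,0,0],[0.4,-10,-6,0,0],[0.4,-15,-9,0,0],[0.4,-19,-11,0,0],[0.4,-19,-11,0,0],[0.4,-19,-11,0,0]]], newtons=30)

```text
time: 0.9
eef_pos: [0.5403, -0.1892, 0.2224]
tool_rot: [-0.0, 0.707, 0.707, 0.0]
force: [0.7, 0.6, -0.0]
width: 0.6
```

Run:
```python
from plant import r,cams
from h import *
o=r.get_obs();print(o["time"],o["eef_pos"],o["tool_rot"],o["force"],o["width"])
for n in ["wrist","side"]:
    d=cams.get_image(n);cv2.imwrite(f"pics/{n}1.png",d["pixels"]);pickle.dump(d,open(f"{n}1.pkl","wb"))
```

```text
0.9 [ 0.54025092 -0.18920945  0.22243241] [-2.41303348e-04  7.06968542e-01  7.07244855e-01  3.71413718e-04] [ 0.72827078  0.6338687  -0.0150381 ] 0.5995556737098456
```

View pics/wrist1.png

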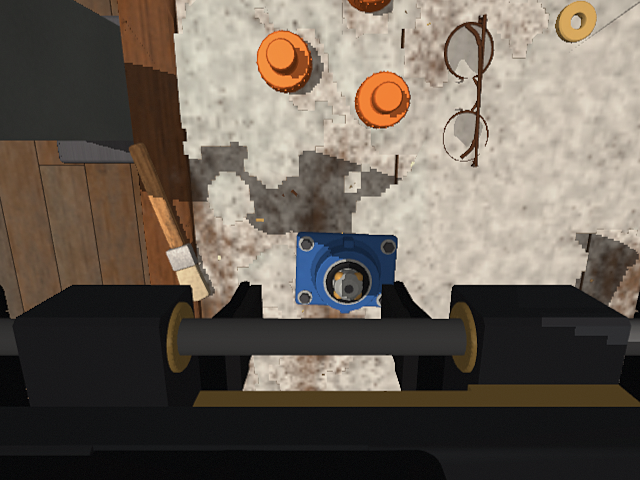

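The wrist view shows the target cap's knob at about (280,55) and the bare stud at about (348,284) inside the blue boss. I'll measure both.

```bash
python3 - <<'E'
from h import *
def circ(p):
    A=np.c_[2*p,np.ones(len(p))];s=np.linalg.lstsq(A,(p**2).sum(1),rcond=None)[0];return s[:2],np.sqrt(s[2]+s[0]**2+s[1]**2)
for n in ["wrist1","side1","scene0","side0","wrist0"]:
    d=pickle.load(open(n+".pkl","rb"));W=cloud(d);ok=d["z_map"]>0
    def near(c,rad,zlo,zhi): return ok&(np.hypot(W[...,0]-c[0],W[...,1]-c[1])<rad)&(W[...,2]>zlo)&(W[...,2]<zhi)
    for nm,c,rad,a,b in [("knobtop",(.508,-.054),.025,.0445,.051),("studtop",(.567,-.262),.03,.0545,.062),("shoulder",(.567,-.262),.045,.0375,.0415),("foot",(.567,-.262),.07,.0105,.0135)]:
        m=near(c,rad,a,b);p=W[m]
        if len(p)<8: print(n,nm,len(p));continue
        h=cv2.convexHull(p[:,:2].astype(np.float32))[:,0]
        (ec,er)=cv2.minEnclosingCircle(h)
        rr=cv2.minAreaRect(h)
        print(n,nm,len(p),"z",np.median(p[:,2]).round(4),"mean",p[:,:2].mean(0).round(4),"minenc",np.round(ec,4),round(er,4),"rect",np.round(rr[0],4),np.round(rr[1],4),round(rr[2],1))
E
python3 - <<'E'
import cv2
a=cv2.imread('pics/wrist1.png')[225:315,280:410];cv2.imwrite('pics/w1c.png',cv2.resize(a,None,fx=6,fy=6,interpolation=0))
E
```

```text
wrist1 knobtop 769 z 0.0468 mean [ 0.5089 -0.0539] minenc [ 0.5086 -0.0538] 0.0121 rect [ 0.5087 -0.0535] [0.0231 0.023 ] 89.4
wrist1 studtop 458 z 0.057 mean [ 0.5647 -0.2448] minenc [ 0.5642 -0.2446] 0.0126 rect [ 0.5645 -0.2453] [0.022  0.0225] 12.2
wrist1 shoulder 1612 z 0.0396 mean [ 0.5648 -0.2438] minenc [ 0.5648 -0.2456] 0.0301 rect [ 0.5649 -0.2464] [0.0595 0.058 ] 4.8
wrist1 foot 2089 z 0.0117 mean [ 0.5597 -0.2384] minenc [ 0.5644 -0.2446] 0.0592 rect [ 0.5648 -0.2455] [0.0744 0.0977] 87.4
side1 knobtop 81 z 0.046 mean [ 0.5073 -0.0557] minenc [ 0.5071 -0.055 ] 0.0126 rect [ 0.5073 -0.0551] [0.022  0.0234] 7.2
side1 studtop 107 z 0.0566 mean [ 0.5634 -0.2483] minenc [ 0.5629 -0.2483] 0.0122 rect [ 0.5634 -0.2483] [0.0228 0.019 ] 20.3
side1 shoulder 438 z 0.039 mean [ 0.5617 -0.2526] minenc [ 0.5637 -0.247 ] 0.0301 rect [ 0.5638 -0.247 ] [0.0584 0.058 ] 37.3
side1 foot 557 z 0.0115 mean [ 0.557  -0.2561] minenc [ 0.5642 -0.2484] 0.0585 rect [ 0.5634 -0.2476] [0.0736 0.0975] 87.3
scene0 knobtop 96 z 0.0469 mean [ 0.5069 -0.0531] minenc [ 0.5071 -0.0531] 0.0118 rect [ 0.5077 
[... 492 characters left out ...]
 [ 0.5071 -0.0546] [0.0222 0.0209] 79.4
side0 studtop 107 z 0.0569 mean [ 0.5633 -0.2485] minenc [ 0.5633 -0.2469] 0.0116 rect [ 0.5635 -0.2483] [0.0209 0.0199] 34.1
side0 shoulder 448 z 0.039 mean [ 0.5616 -0.2521] minenc [ 0.5642 -0.2478] 0.0306 rect [ 0.5638 -0.2473] [0.0588 0.0581] 85.7
side0 foot 577 z 0.0115 mean [ 0.5591 -0.2575] minenc [ 0.5641 -0.247 ] 0.0581 rect [ 0.5636 -0.2487] [0.0729 0.097 ] 87.4
wrist0 knobtop 506 z 0.0471 mean [ 0.5096 -0.0527] minenc [ 0.5092 -0.0536] 0.0124 rect [ 0.5089 -0.0533] [0.024  0.0227] 44.1
wrist0 studtop 0
wrist0 shoulder 0
wrist0 foot 208 z 0.0114 mean [ 0.5587 -0.2101] minenc [ 0.5648 -0.212 ] 0.0463 rect [ 0.5648 -0.2095] [0.0063 0.0925] 89.8
```

View pics/w1c.png

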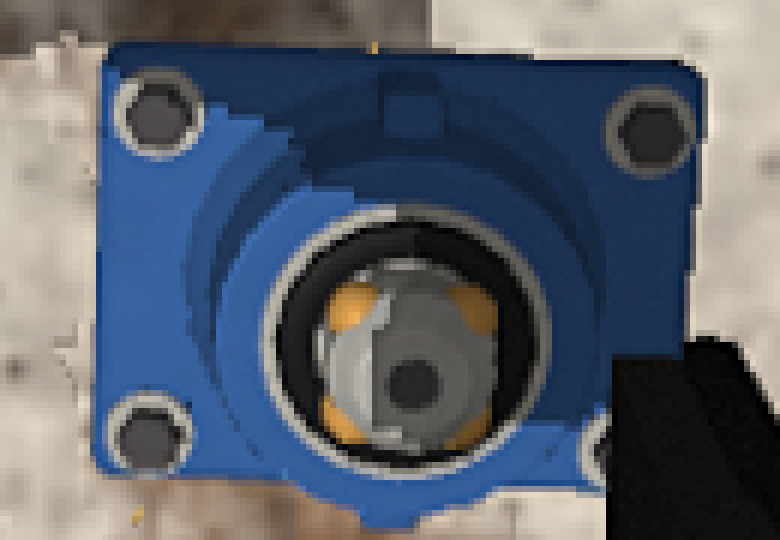

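The views agree to about 1 mm. The cap is at (0.508, −0.054) and the seat at (0.564, −0.246). From the cap to the seat is (+56.4, −192.4) mm. Now I'll go over the cap and down.

Request:
send_rows(deltas=[[[0.4,5,-1.2,2,0],[0.4,10,-2.4,5,0],[0.4,13.5,-3.2,9,0],[0.4,13.5,-3.2,13,0],[0.4,13.5,-3.2,15,0],[0.4,13.5,-3.2,15,0]]])

```text
time: 1.75
eef_pos: [0.5068, -0.0534, 0.0709]
tool_rot: [-0.002, 0.706, 0.708, -0.001]
force: [-0.3, -0.1, 0.3]
width: 0.604
```

Run:
```python
from plant import r,cams
from h import *
o=r.get_obs();print(o["time"],o["eef_pos"],o["tool_rot"],o["force"],o["width"])
ims=[]
for n in ["side","scene"]:
    d=cams.get_image(n);p=proj(d,[.508,-.054,.05]).astype(int)
    a=d["pixels"][p[1]-50:p[1]+50,p[0]-50:p[0]+50];ims.append(cv2.resize(a,(400,400)))
cv2.imwrite("pics/c2.png",np.hstack(ims))
```

```text
1.75 [ 0.50679146 -0.05339027  0.07093628] [-0.00154438  0.7061356   0.70807405 -0.00112804] [-0.25687    -0.0779927   0.33809059] 0.6038769595910312
```

View pics/c2.png

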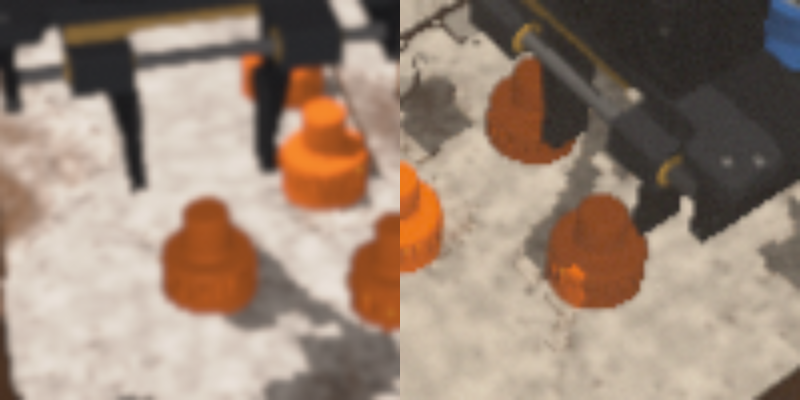

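The fingers straddle the knob: in the left crop the tips are at x≈138 and 265, with the knob at 207. Going down now and gripping.

Request:
send_rows(deltas=[[[0.4,0,0.1,2,0],[0.4,0,0.1,3.5,0],[0.4,0,0.1,4.4,0],[0.4,0,0.1,4.4,0]]])

```text
time: 2.35
eef_pos: [0.5087, -0.055, 0.0282]
tool_rot: [-0.0, 0.707, 0.707, -0.0]
force: [0.3, -0.4, 0.3]
width: 0.596
```

Request:
send_rows(deltas=[[[0.8,0,0,0,0],[1,0,0,0,0],[1,0,0,0,0],[1,0,0,0,0],[1,0,0,0,0]]], newtons=40)

```text
time: 2.98
eef_pos: [0.5092, -0.0551, 0.0288]
tool_rot: [0.0, 0.707, 0.707, 0.0]
force: [-0.3, 0.5, 1.7]
width: 0.264
```

Gripped at a width of 23 mm, which matches the knob. Lift and carry.

Request:
send_rows(deltas=[[[1,0,0,-3,0],[1,0,0,-6,0],[1,0,0,-8,0],[1,-4,1.2,-8,0],[1,-9,2.6,-8,0],[1,-14,4.1,-8,0],[1,-17.5,5.1,-8,0],[1,-19.2,5.6,-8,0],[1,-19.2,5.6,-8,0],[1,-19.2,5.6,-8,0],[1,-19.2,5.6,-8,0]]])

```text
time: 4.35
eef_pos: [0.5652, -0.245, 0.1087]
tool_rot: [-0.0, 0.706, 0.708, 0.0]
force: [0.7, -0.7, 0.1]
width: 0.265
```

```bash
cat > look.py <<'E'
from plant import r,cams
from h import *
import sys
tag=sys.argv[1]
o=r.get_obs();print(o["time"],o["eef_pos"].round(4),o["tool_rot"].round(4),o["force"].round(2),o["width"])
e=o["eef_pos"];ims=[]
for n in ["side","scene","wrist"]:
    d=cams.get_image(n);W=cloud(d);pickle.dump(d,open(f"{n}_{tag}.pkl","wb"))
    p=proj(d,[.564,-.246,.07]).astype(int);s=60
    y0=max(0,min(480-2*s,p[1]-s));x0=max(0,min(640-2*s,p[0]-s))
    ims.append(cv2.resize(d["pixels"][y0:y0+2*s,x0:x0+2*s],(266,266),interpolation=2))
    m=mask(d,(3,170,40),(16,255,255))>0
    m&=(d["z_map"]>0)&(np.hypot(W[...,0]-.564,W[...,1]+.246)<.045)
    p=W[m]
    if len(p)>20:
        for nm,a,b in [("skirt",e[2]-.030,e[2]-.006)]:
            q=p[(p[:,2]>a)&(p[:,2]<b)]
            if len(q)<10: continue
            A=np.c_[2*q[:,:2],np.ones(len(q))]
            # fixed-radius circle fit
            from scipy.optimize import least_squares
            s=least_squares(lambda c:np.hypot(q[:,0]-c[0],q[:,1]-c[1])-.0235,[.564,-.246],loss="soft_l1",f_scale=.001)
            print(n,nm,len(q),"ctr",s.x.round(4),"res",np.abs(s.fun).mean().round(4),"zmin",np.percentile(q[:,2],2).round(4),"zmax",q[:,2].max().round(4))
cv2.imwrite(f"pics/l_{tag}.png",np.hstack(ims))
E
python3 look.py a
```

```text
4.35 [ 0.5652 -0.245   0.1087] [-2.000e-04  7.062e-01  7.080e-01  4.000e-04] [ 0.7  -0.66  0.1 ] 0.2651344364442417
side skirt 354 ctr [ 0.5649 -0.2433] res 0.0012 zmin 0.0815 zmax 0.1027
scene skirt 178 ctr [ 0.5655 -0.2448] res 0.0013 zmin 0.081 zmax 0.1027
wrist skirt 1462 ctr [ 0.5659 -0.2444] res 0.0007 zmin 0.0805 zmax 0.1027
```

View pics/l_a.png

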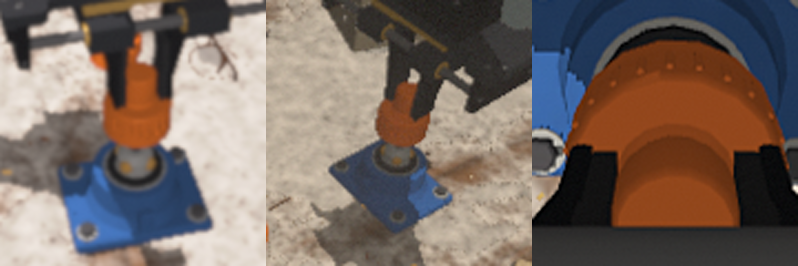

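The cap hangs square over the stud. All three cameras put it about +1.2 mm in x and +1.8 mm in y off the seat. I'll correct that and descend to just above the balls.

Request:
send_rows(deltas=[[[1,-0.15,-0.12,0.5,0],[1,-0.15,-0.12,1.2,0],[1,-0.15,-0.12,1.8,0],[1,-0.15,-0.12,1.8,0],[1,-0.15,-0.12,1.8,0]]])

```text
time: 5.12
eef_pos: [0.5639, -0.2485, 0.0906]
tool_rot: [0.0, 0.707, 0.707, 0.0]
force: [-0.2, -0.1, -0.1]
width: 0.267
```

```bash
python3 look.py b
```

```text
5.125 [ 0.5639 -0.2485  0.0906] [0.     0.7071 0.7071 0.    ] [-0.19 -0.09 -0.15] 0.2668357412936053
side skirt 356 ctr [ 0.5637 -0.2469] res 0.0011 zmin 0.0623 zmax 0.0846
scene skirt 171 ctr [ 0.5644 -0.2479] res 0.0013 zmin 0.0626 zmax 0.0845
wrist skirt 1344 ctr [ 0.5648 -0.2473] res 0.0005 zmin 0.0623 zmax 0.0846
```

View pics/l_b.png

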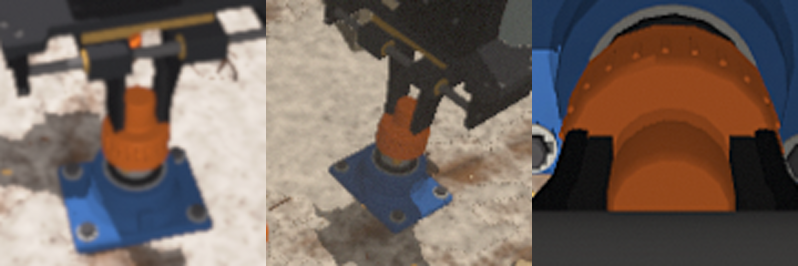

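Offsets are now about 0 in x and −1 mm in y. I'll nudge it +1 mm and lower over the stud to just short of the balls.

Request:
send_rows(deltas=[[[1,0.1,0,0.2,0],[1,0.1,0,0.4,0],[1,0.1,0,0.6,0],[1,0.1,0,0.75,0],[1,0.1,0,0.75,0]]])

```text
time: 5.9
eef_pos: [0.5637, -0.2475, 0.0829]
tool_rot: [-0.0, 0.707, 0.707, -0.0]
force: [-0.1, 0.1, -0.4]
width: 0.264
```

```bash
python3 look.py c
```

```text
5.9 [ 0.5637 -0.2475  0.0829] [-1.000e-04  7.071e-01  7.071e-01 -1.000e-04] [-0.09  0.09 -0.4 ] 0.2639909124338561
side skirt 370 ctr [ 0.5635 -0.2458] res 0.0013 zmin 0.0541 zmax 0.0769
scene skirt 164 ctr [ 0.5642 -0.2469] res 0.0012 zmin 0.0553 zmax 0.0767
wrist skirt 1396 ctr [ 0.5646 -0.2463] res 0.0005 zmin 0.0548 zmax 0.0769
```

View pics/l_c.png

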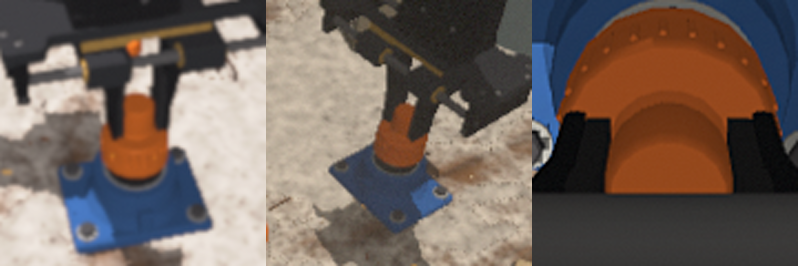

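The lip is over the stud's taper with the rim at 54 mm, and there is no side force. I'll press down in small steps.

Request:
send_rows(deltas=[[[1,0,0,0.15,0],[1,0,0,0.3,0],[1,0,0,0.45,0],[1,0,0,0.45,0]]], newtons=55)

```text
time: 6.55
eef_pos: [0.5648, -0.248, 0.0806]
tool_rot: [0.001, 0.707, 0.707, 0.0]
force: [-2.0, -0.1, 8.6]
width: 0.261
```

Request:
send_rows(deltas=[[[1,0,0,0.15,0],[1,0,0,0.3,0],[1,0,0,0.4,0],[1,0,0,0.4,0]]])

```text
time: 7.05
eef_pos: [0.5642, -0.2474, 0.0748]
tool_rot: [0.0, 0.707, 0.707, 0.0]
force: [2.4, 0.5, -2.8]
width: 0.262
```

Request:
send_rows(deltas=[[[1,0,0,0.2,0],[1,0,0,0.4,0],[1,0,0,0.5,0],[1,0,0,0.5,0]]])

```text
time: 7.55
eef_pos: [0.5642, -0.2474, 0.0703]
tool_rot: [0.0, 0.707, 0.707, 0.0]
force: [0.1, 1.2, 5.2]
width: 0.262
```

```bash
python3 look.py d
```

```text
7.55 [ 0.5642 -0.2474  0.0703] [2.000e-04 7.070e-01 7.072e-01 2.000e-04] [0.07 1.25 5.19] 0.262220276437633
side skirt 335 ctr [ 0.564  -0.2456] res 0.0014 zmin 0.0432 zmax 0.0643
scene skirt 160 ctr [ 0.5644 -0.2467] res 0.001 zmin 0.043 zmax 0.0643
wrist skirt 1418 ctr [ 0.5649 -0.2461] res 0.0006 zmin 0.0423 zmax 0.0643
```

View pics/l_d.png

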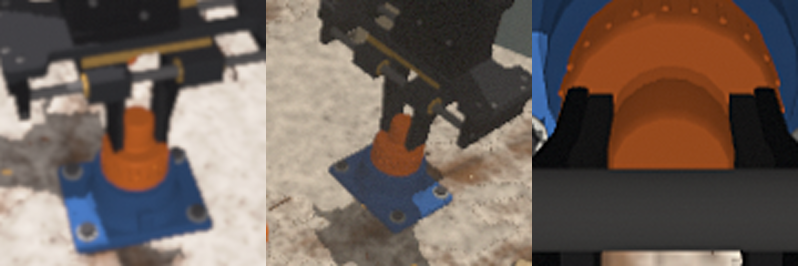

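Clicked, with the force back to 5 N from the wiper and about 1.5 mm still to go. I'll press on until the force rises steeply.

Request:
send_rows(deltas=[[[1,0,0,0.1,0],[1,0,0,0.2,0],[1,0,0,0.3,0],[1,0,0,0.3,0]]])

```text
time: 8.2
eef_pos: [0.5642, -0.2474, 0.0688]
tool_rot: [0.0, 0.707, 0.707, 0.0]
force: [-2.9, 3.0, 12.7]
width: 0.257
```

Request:
send_rows(deltas=[[[1,0,0,0.1,0],[1,0,0,0.2,0],[1,0,0,0.2,0],[1,0,0,0.2,0]]])

```text
time: 8.7
eef_pos: [0.5642, -0.2475, 0.0687]
tool_rot: [0.0, 0.707, 0.707, 0.0]
force: [-7.7, 4.4, 21.7]
width: 0.263
```

The tool has stopped at the height predicted for home (0.0688) and the force has climbed to 22 N. I'll check level and height.

```bash
python3 look.py e
python3 - <<'E'
from h import *
for t in ["d","e"]:
  for n in ["side","scene","wrist"]:
    d=pickle.load(open(f"{n}_{t}.pkl","rb"));W=cloud(d);m=(mask(d,(3,170,40),(16,255,255))>0)&(d["z_map"]>0)
    r_=np.hypot(W[...,0]-.5643,W[...,1]+.2465)
    p=W[m&(r_>.0145)&(r_<.0215)&(W[...,2]>.060)&(W[...,2]<.072)]
    k=W[m&(r_<.01)&(W[...,2]>.08)]
    # fixed references: foot top and shoulder height in same camera
    b=(mask(d,(100,130,40),(125,255,255))>0)&(d["z_map"]>0)
    sh=W[b&(r_<.0295)&(r_>.0255)&(W[...,2]>.034)&(W[...,2]<.044)]
    out=[t,n,len(p)]
    if len(p)>10:
        s=np.linalg.lstsq(np.c_[p[:,:2]-[.5643,-.2465],np.ones(len(p))],p[:,2],rcond=None)[0];out+=["skirt top tilt/z",s.round(4)]
    if len(k)>5: out+=["knobtop",np.median(k[:,2]).round(4)]
    if len(sh)>5: out+=["shoulder",np.median(sh[:,2]).round(4),len(sh)]
    print(*out)
E
```

```text
8.7 [ 0.5642 -0.2475  0.0687] [4.000e-04 7.071e-01 7.071e-01 4.000e-04] [-7.65  4.43 21.7 ] 0.2631521512503955
side skirt 331 ctr [ 0.564  -0.2458] res 0.0011 zmin 0.0416 zmax 0.0627
scene skirt 153 ctr [ 0.5643 -0.247 ] res 0.0013 zmin 0.0416 zmax 0.0627
wrist skirt 1423 ctr [ 0.5649 -0.2461] res 0.0006 zmin 0.0407 zmax 0.0627
d side 112 skirt top tilt/z [-0.0045  0.0165  0.065 ] knobtop 0.0879 shoulder 0.0385 145
d scene 56 skirt top tilt/z [0.0072 0.022  0.0652] knobtop 0.0885
d wrist 1340 skirt top tilt/z [-0.0002  0.0061  0.0654] knobtop 0.0885 shoulder 0.0394 1430
e side 113 skirt top tilt/z [-0.0073  0.0252  0.0637] knobtop 0.0864 shoulder 0.0385 117
e scene 59 skirt top tilt/z [ 0.029  -0.038   0.0646] knobtop 0.0869
e wrist 1355 skirt top tilt/z [-0.0004 -0.0046  0.064 ] knobtop 0.0869 shoulder 0.0394 1466
```

View pics/l_e.png

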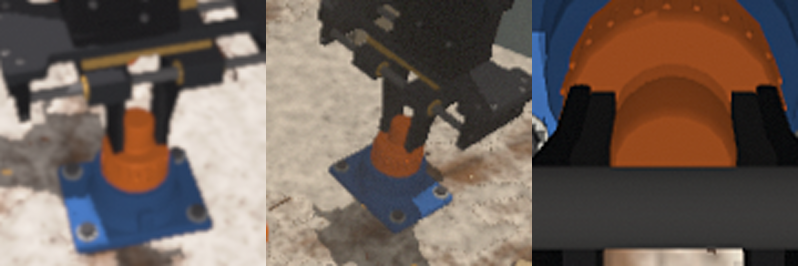

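The wrist view reads the skirt top 24.6 mm and the knob top 47.5 mm above the shoulder, with tilt below 0.3°, so the cap is home. I'll add a small margin, hold for about a second, and confirm it is stable.

Request:
send_rows(deltas=[[[1,0,0,0.1,0],[1,0,0,0.1,0],[1,0,0,0.1,0],[1,0,0,0.1,0],[1,0,0,0.1,0],[1,0,0,0.1,0],[1,0,0,0.1,0],[1,0,0,0.1,0]]])

```text
time: 9.85
eef_pos: [0.5643, -0.2474, 0.0687]
tool_rot: [0.0, 0.707, 0.707, 0.001]
force: [-8.9, 5.0, 27.1]
width: 0.26
```

```bash
python3 look.py f
python3 - <<'E'
from h import *
for n in ["wrist","scene"]:
    d=pickle.load(open(n+"_f.pkl","rb"));cv2.imwrite(f"pics/{n}_f.png",d["pixels"])
    W=cloud(d)
    r_=np.hypot(W[...,0]-.5643,W[...,1]+.2465);m=(mask(d,(3,170,40),(16,255,255))>0)
    k=W[m&(r_<.01)&(W[...,2]>.08)];print(n,"knobtop",np.median(k[:,2]))
E
```

```text
9.85 [ 0.5643 -0.2474  0.0687] [4.000e-04 7.071e-01 7.071e-01 5.000e-04] [-8.93  5.04 27.07] 0.25957988426318557
side skirt 327 ctr [ 0.5642 -0.2458] res 0.0011 zmin 0.0417 zmax 0.0626
scene skirt 154 ctr [ 0.5645 -0.2467] res 0.0013 zmin 0.0415 zmax 0.0626
wrist skirt 1393 ctr [ 0.565  -0.2461] res 0.0005 zmin 0.0406 zmax 0.0627
wrist knobtop 0.08692323796949553
scene knobtop 0.08672214768920833
```

View pics/scene_f.png

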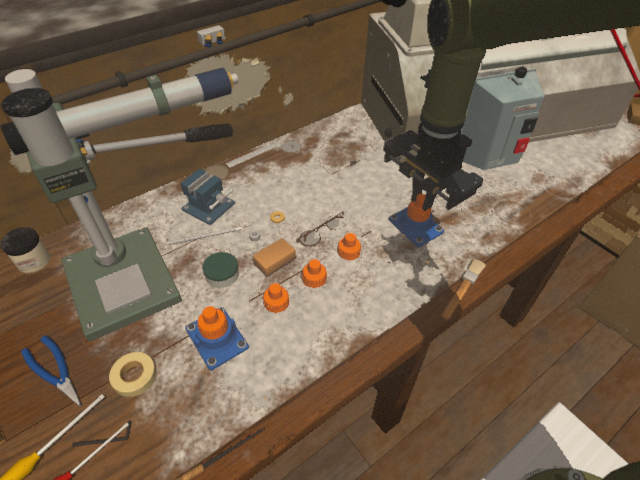

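The scene view shows the cap home under the gripper at (418,208). The spectacles (320,228), sanding block (273,257), tin (220,267) and other caps are where they were. Pose and 27 N push are steady, so I'm handing in.

```bash
python3 -c "
from plant import r
print(r.sign_off())"
```

```text
the job is handed in; nothing more can be done
None
```

I picked up the loose orange cap nearest the base, at about (0.508, −0.054). I set it over the bare stud at about (0.564, −0.246) and pressed it past the click onto the shoulder. I handed the job in at about 10 s with the cap still gripped and pressed at about 27 N.

**Force:** it rose to at least 9 N at the detent balls, dropped at the snap, then climbed against the wiper. The tool stopped at 0.0687 m, where 0.0688 m was predicted for home.

**Height and level:** the wrist camera read the skirt top 24.6 mm and the knob top 47.5 mm above the shoulder, against a nominal 24.5 and 47.5 mm, with tilt under 0.3°. The knob top stayed within 0.2 mm over the last one-second hold.

**Other objects:** in the last scene picture the spectacles, sanding block, tin and other caps look unmoved; I judged this by eye.

**Disagreements:**
- The three cameras differ by about 1–2 mm in absolute position, and the side and scene tilt fits, from few pixels, read 1–3°.
- A side force of about 10 N built up with the final push.
- I did not read the wiper travel directly.

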